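# Take the battery cover off a field analyser's power module

## Robot

A 6-joint arm with a two-finger parallel gripper is mounted at the origin on the work surface. World frame = base frame: x ahead of the robot, y to its left, z up, the work surface at z = 0. Lengths are in m, angles in rad, forces in N, time in s.
With the tool pointing down it reaches from about 0.325 to 0.9 m from the base axis. Payload 3.5 kg.
Tool frame: the origin (TCP) lies at the very end of the fingers, on their centre line; the grasp point (between the pads) lies 19 mm behind it; z points along the fingers, y is the direction in which the jaws open and shut (so a half turn about z gives the same grasp; the last joint's range is limited). The gripper opens to 85 mm and grips with 20 to 120 N. Pads are 22 mm wide; open, the fingers measure 114 mm over their backs; the gripper's body (76 mm by 85 mm) begins 54 mm behind the grasp point. The pads swing forward as they close: fully open they stand 13 mm farther back than shut.
Start: joints at [-1.272, 0.276, -0.026, 1.268, 0, 1.467], TCP at [0.244, -0.575, 0.231] pointing down, gripper open.
Joint ranges: [-3.12, 3.12], [-0.85, 1.88], [-1.08, 1.24], [-1.95, 2.15], [-1.57, 1.53], [-3.14, 3.14]. Speed limits (rad/s): [2.57, 2.57, 3.14, 3.14, 3.14, 3.14].

## Interface

Orientations are given as a unit quaternion [x, y, z, w].
In Python, from rig import telemetry, vision, bot gives the robot as it stands.
- The arm moves only by the tool jog_arm, never from a script. Its argument "series" is one flat list of numbers, 7 for each row, row after row: the shift along the tool's x, y, z each as a share of 0.08 m, from -1 to 1, then the turn, a rotation vector about the tool's x, y, z each as a share of pi/4 rad, from -1 to 1, then the closure, from -1 (fully open) to 1 (shut). A call has 1 to 10 rows; each row shifts and turns the pose as measured when the row begins, along the tool's axes as they then stand; what a row does not reach is not made up. A row lasts 1/10 s, in which the tool goes at most 50 mm and 8.59 degrees, less where a joint would pass 70% of its speed; a pose out of reach is approached as far as the arm can. A call with a number of a shift or a turn outside -1 to 1 is refused whole. A call with a gripper value outside its range is refused whole. The fingers move at their own pace and stop on an object; the grip force is fixed at half the most. Time passes only in rows, so rows that do not move let the fingers close. It gives the time, the measured TCP pose, the force and the opening at its end, in the units of the state.
- telemetry.sense(): the state, without advancing time (a new reading comes with each control period).
- vision.read_camera(name): name is "scene" or "top" or "wrist"; returns the picture (400x640x3 uint8, blue, green, red); there is no depth.
- vision.camera_params(name): a dict with "fx", "fy", "cx", "cy" (pixels), "R" (3x3) and "t" (3): a world point X has camera coordinates R X + t. Camera axes: x right, y down, z forward; pixel columns grow to the right and rows downward; lengths in m; the calibration is good to about 2 mm. A picture is of the moment at which its call begins: read the wrist's pose just before it. camera_params takes no time and is no camera call; for the wrist camera it gives the pose at the moment of the call.
- bot.hand_in(): hands the job in, once; it reports no verdict.
Trained networks look in the newest picture that a camera, given by its name, has taken for a name from the list of things; names that differ only in an ending like _2 or _b are one class to them, and where a whole thing is asked for, a point or a joint stands for the part that bears it (a point fixed in the world has none). Each returns a list of dicts, best first, with "confidence" (0 to 1); they miss things now and then, are a little off and sometimes report something else, mostly with a low value. They report only what shows in the picture. A call takes as long as a camera call.
- vision.recognise(thing, camera): "uv" ([column, row] in pixels, amid what is visible of it).
- vision.place_of(thing, camera): "uv" ([column, row] in pixels: a listed point, or the origin of a listed thing).
The state is a dict: "time": time; "joints": joint angles; "joint_velocities": joint speeds; "tau": joint torques, N m; "ee_pos": TCP position; "orientation": TCP orientation; "ft_force": force on the tool from outside, world axes, zero at the start; "wrist_torque": the same for the moment, N m; "gripper_width": finger opening in m.
Only numpy, scipy, OpenCV 4.12 (cv2) and the standard library are available. Lean on these libraries where they do the work, as an engineer would, in place of code of your own. Each camera call takes 0.05 s, during which the arm holds its last target.

## Task

Open the black power module's battery bay: press the springy snap tab gently inward until that end of the cover pops up (never more than about 15 N, or the tab breaks), and let the tab go. Take the cover by its rib, draw it out from under the ledge at its other end and lift it off without forcing it. Lay it gently, rib up, flat in the aluminium tray, and leave everything else where it is.

Things in the scene. Friction and masses are not known exactly. Their poses are not given: they have to be found in the camera images.
- module: Power module, fixed black case 200 (x) x 130 (y) x 64 mm tall. Origin: centre of its underside; x runs from the tab end to the ledge end, z up. The battery bay in its top is closed by the cover, flush at z = 64, with play of 1.5 mm (x) and 2.5 mm (y) on each side. When the tab lets go, two sprung pins push the cover's tab end up about 11 mm; the ledge end stays down, so the cover leans by about 0.09 rad.
- ledge (a point): Middle of the edge of the fixed ledge at module x = 62, y = 0, z = 66 (its underside; 64 mm wide in y, 6 thick, on to x = 80). It overhangs the cover's tongue by 6 mm, with 2 mm of height to spare. The popped cover must be drawn at least 8 mm towards module -x, along its own lean, before it can be lifted straight up; over 25 N on the module is forcing it.
- tab: Snap tab of the module: grey sprung leaf, 24 mm wide (y), up through the cover's window. Origin: its flex axis (along y), at module x = -48, y = 0, z = 24; at rest its axes are the module's. A catch nose towards -x holds down the cover's end rim. Bent 0.10 rad towards +x it lets go; hard stop at 0.145 rad. When let go it springs back and the popped cover stays up.
- thumb_mid (a point): Module x = -43, y = 0, z = 87, fixed to the module: the middle of where the tab's upright thumb plate (24 mm wide, 5 thick, z = 71 to 102) may stand. Push it on its -x face, level, towards module +x. That face is at rest anywhere from x = -50 to -36, differs from unit to unit and is not measured: feel for it. Keep the pusher above z = 80: the cover pops up under it.
- thumb_top (a point): Module x = -43, y = 0, z = 102, fixed to the module: the height of the thumb plate's top. Felt at z = 87 the plate takes about 4 N to start moving, lets go after about 6 mm at 6 to 10 N, and meets its hard stop after about 9 mm. More than 16 N breaks it.
- cover: Battery cover, loose grey flat panel 120 (x) x 70 (y) x 4 mm, about 0.12 kg, with a flat tongue (40 wide, 8 long) at its +x end, a window (x = -51 to -14, y = -16 to 16) round the tab, and an upright rib to hold it by: x = -8 to 38, y = -6 to 6, z = 4 to 26. Origin: centre of the underside of the panel; seated, it is at module x = 0, y = 0, z = 60 with the module's axes.
- cover_front (a point): Middle of the top edge of the cover's -x (tab) end, at x = -60, y = 0, z = 4 in the cover's frame. It rises about 11 mm when the cover pops up.
- tray: Fixed open aluminium tray, 210 (x) x 170 (y) mm outside, 18 mm high, walls and floor 5 mm thick. Origin: centre of its underside. The cover is to lie on its floor, wholly inside the walls, either way round.
- jar: Bystander: clear jar 40 mm across, 60 mm tall, origin at the centre of its underside.
- scanner: Bystander: black hand scanner, about 180 x 40 x 28 mm, lying down, origin under its head (head reaches 42 mm to +x, handle 140 mm to -x).
- rack: Bystander: white tube rack 70 x 160 x 40 mm with tubes up to 95 mm tall, origin at the centre of its underside.

How it is judged:
On the way, in this order (a step that is already met when the one before it is completed fails the run):
1. the tab end of the cover has popped up with no finger on the cover (z of cover_front in the frame of module above 0.07 m and contact force between the fingers and cover below 0.1 N and z of cover in the frame of module below 0.08 m), for 0.15 s.
2. the cover is lifted clear of the module (z of cover in the frame of module above 0.085 m), for 0.1 s.
At the end, for the whole second after the job is handed in: the cover lies at rest, rib up and flat (within 0.08 rad) on the tray's floor (its underside 2 to 10 mm above the tray's underside, the floor being at 5 mm) inside the walls, its middle within 70 mm of the tray's middle, and is let go (z of cover in the frame of tray between 0.002 and 0.01 m and horizontal distance between cover and tray below 0.07 m and z of cover_front in the frame of tray between 0.006 and 0.014 m and angle between cover's own z axis and vertical below 0.08 rad and linear speed of cover below 0.02 m/s and contact force between the fingers and cover below 0.05 N); the robot touches nothing.
It fails at once if the tab is pushed harder than 16 N (it would snap off) (contact force between any of the fingers, the arm and tab above 16 N).
It fails at once if the cover is pulled against its catch, hook or bay with more than 25 N (contact force between cover and module above 25 N).
It fails at once if the cover is dropped (falls faster than 0.6 m/s with no finger on it) (contact force between the fingers and cover below 0.05 N and linear speed of cover above 0.6 m/s).
It fails at once if the jar, the scanner or the tube rack is moved by more than 20 mm (distance of any of jar, scanner, rack from where it was at the start of the episode above 0.02 m).
It also fails if it takes over 58 s, if anything falls off the work surface, if the arm or the gripper's body presses on something with over 40 N, if the wrist force passes 120 N, or if a joint passes its speed limit or range.

## Working session

There is one attempt and no reset: what is moved stays moved. The work goes in short steps, Python scripts to look and compute and a tool call to move; the robot and the scene stay as the last step left them, time stands still between calls to the robot, and variables do not carry over. Pictures are saved under pics/ and viewed, and the job is handed in when it is done.

Besides the shell and the picture viewer there is one more tool, called as name(argument=value, ...), one argument or row to a line, values as JSON. jog_arm: Moves the arm, as the interface text tells. Shift numbers are shares of 0.08 m and turn numbers shares of pi/4 rad, none past 1 either way. Its arguments: {"type":"object","properties":{"series":{"type":"array"}},"required":["series"]}

```bash
ls; mkdir -p pics
cat > h.py <<'E'
import numpy as np,cv2
from scipy.spatial.transform import Rotation as Ro
from rig import telemetry, vision, bot
def ray(cam,uv):
    p=vision.camera_params(cam);R=np.array(p["R"]);t=np.array(p["t"])
    d=R.T@np.array([(uv[0]-p["cx"])/p["fx"],(uv[1]-p["cy"])/p["fy"],1]);return -R.T@t,d/np.linalg.norm(d)
def atz(cam,uv,z):
    o,d=ray(cam,uv);return o+d*(z-o[2])/d[2]
def proj(cam,X):
    p=vision.camera_params(cam);c=np.array(p["R"])@np.array(X)+np.array(p["t"])
    return [p["fx"]*c[0]/c[2]+p["cx"],p["fy"]*c[1]/c[2]+p["cy"]]
def tri(obs):
    A=np.zeros((3,3));b=np.zeros(3)
    for c,uv in obs:
        o,d=ray(c,uv);P=np.eye(3)-np.outer(d,d);A+=P;b+=P@o
    X=np.linalg.solve(A,b);return X,[np.linalg.norm((np.eye(3)-np.outer(d,d))@(X-o)) for o,d in [ray(c,u) for c,u in obs]]
E
python3 - <<'E'
from h import *
s=telemetry.sense();print({k:np.round(v,3).tolist() for k,v in s.items()})
for c in ["scene","top","wrist"]:
    cv2.imwrite(f"pics/a_{c}.png",vision.read_camera(c))
for c in ["scene","top"]:
    for n in ["module","ledge","tab","thumb_mid","thumb_top","cover","cover_front","tray","jar","scanner","rack"]:
        print(c,n,[(np.round(r["uv"],1).tolist(),round(r["confidence"],2)) for r in vision.place_of(n,c)[:2]])
print(telemetry.sense()["time"])
E
```

```text
pics
{'time': 0.0, 'joints': [-1.272, 0.277, -0.028, 1.268, -0.0, 1.467], 'joint_velocities': [-0.0, -0.002, -0.001, 0.0, 0.001, 0.001], 'tau': [-0.001, -44.551, 29.52, 0.016, -0.0, -0.0], 'ee_pos': [0.244, -0.574, 0.23], 'orientation': [0.98, 0.2, -0.0, -0.001], 'ft_force': [-0.152, 0.698, -0.31], 'wrist_torque': [-0.028, -0.011, 0.004], 'gripper_width': 0.085}
scene module [([424.5, 246.5], 0.91)]
scene ledge [([417.3, 241.1], 0.85)]
scene tab [([430.3, 226.5], 0.55)]
scene thumb_mid [([434.1, 206.9], 0.87)]
scene thumb_top [([435.7, 199.4], 0.79)]
scene cover [([426.9, 227.0], 0.76)]
scene cover_front [([434.8, 207.4], 0.73)]
scene tray [([238.9, 200.8], 0.71)]
scene jar [([345.6, 183.9], 0.56)]
scene scanner [([342.0, 299.4], 0.57)]
scene rack [([294.7, 264.4], 0.92), ([437.1, 206.8], 0.37)]
top module [([209.6, 228.2], 0.78)]
top ledge [([208.5, 197.5], 0.96)]
top tab [([208.3, 250.2], 0.6)]
top thumb_mid [([199.1, 244.0], 0.67)]
top thumb_top [([199.4, 245.9], 0.69)]
top cover [([205.5, 224.6], 0.74)]
top cover_front [([204.1, 254.1], 0.77)]
top tray [([414.4, 216.6], 0.91), ([198.2, 243.2], 0.21)]
top jar [([319.8, 292.5], 0.65)]
top scanner [([257.1, 136.0], 0.7)]
top rack [([311.8, 162.9], 0.68)]
1.25
```

Run:
```python
from h import *
a=cv2.imread("pics/a_top.png");b=cv2.imread("pics/a_scene.png")
cv2.imwrite("pics/b_top.png",cv2.resize(a[110:320,120:500],None,fx=2.1,fy=2.1,interpolation=cv2.INTER_CUBIC))
cv2.imwrite("pics/b_scene.png",cv2.resize(b[150:340,180:520],None,fx=2.3,fy=2.3,interpolation=cv2.INTER_CUBIC))
T={"module":[(424.5,246.5),(209.6,228.2)],"ledge":[(417.3,241.1),(208.5,197.5)],"thumb_mid":[(434.1,206.9),(199.1,244)],"thumb_top":[(435.7,199.4),(199.4,245.9)],"cover":[(426.9,227),(205.5,224.6)],"cover_front":[(434.8,207.4),(204.1,254.1)],"tray":[(238.9,200.8),(414.4,216.6)],"jar":[(345.6,183.9),(319.8,292.5)],"scanner":[(342,299.4),(257.1,136)],"rack":[(294.7,264.4),(311.8,162.9)],"tab":[(430.3,226.5),(208.3,250.2)]}
for k,(s,t) in T.items():
    X,r=tri([("scene",s),("top",t)]);print(k,X.round(4),np.round(r,4))
for c in["scene","top","wrist"]:
    p=vision.camera_params(c);print(c,p["fx"],(-np.array(p["R"]).T@np.array(p["t"])).round(3),np.array(p["R"]).round(2).tolist())
```

```text
module [0.5473 0.2261 0.0029] [0.0014 0.0014]
ledge [0.6032 0.2171 0.0651] [0.0026 0.0026]
thumb_mid [0.5052 0.2249 0.0806] [0.0008 0.0008]
thumb_top [0.4994 0.2222 0.0953] [0.0031 0.0031]
cover [0.5473 0.2222 0.0576] [0.0027 0.0027]
cover_front [0.4856 0.2212 0.0623] [0.0036 0.0036]
tray [ 0.5773 -0.2231 -0.004 ] [0.003 0.003]
jar [ 0.4107 -0.0155 -0.0025] [0.0036 0.0036]
scanner [0.7571 0.1261 0.013 ] [0. 0.]
rack [ 7.012e-01 -4.000e-04 -4.600e-03] [0.0028 0.0028]
tab [0.4977 0.2229 0.0177] [0.0019 0.0019]
scene 469.3542531530838 [1.279 0.331 0.717] [[-0.42, 0.91, -0.0], [0.57, 0.26, -0.78], [-0.71, -0.33, -0.63]]
top 445.92224486372675 [ 0.422 -0.025  0.972] [[0.01, -1.0, -0.02], [-0.98, -0.01, -0.19], [0.19, 0.02, -0.98]]
wrist 337.31588105543403 [ 0.31  -0.548  0.375] [[0.39, -0.92, -0.0], [-0.88, -0.38, 0.28], [-0.26, -0.11, -0.96]]
```

View pics/a_wrist.png

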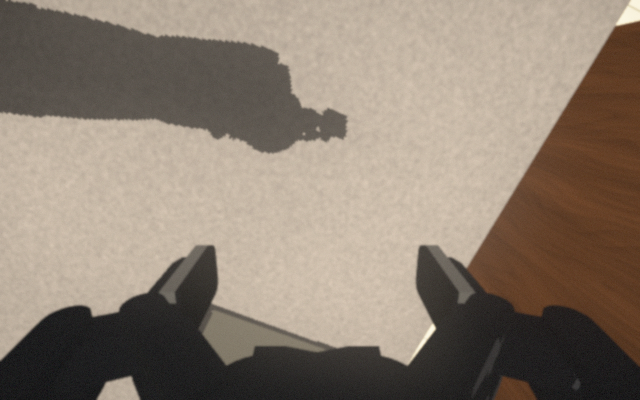

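View pics/b_top.png

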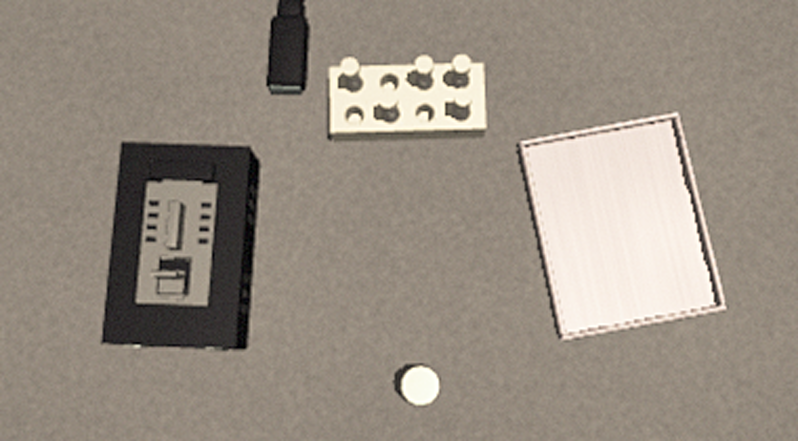

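View pics/b_scene.png

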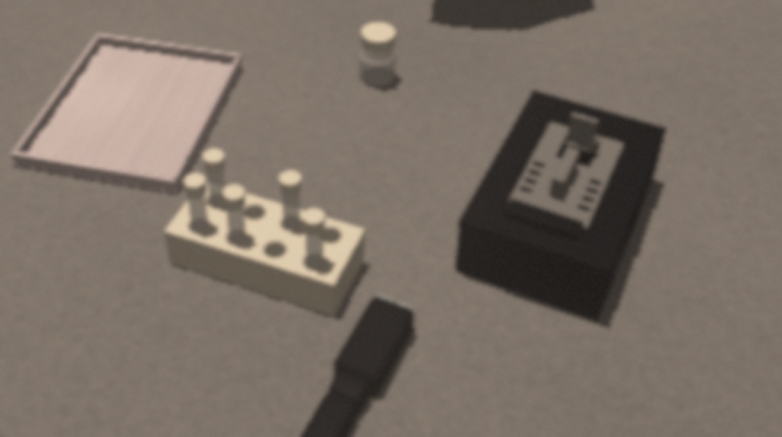

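The module's battery cover is at about (137–216, 180–305) in the top crop, the tab near (170,275) and the rib near (176,225). The tray's corners are (518,143), (677,114), (725,308) and (560,339). The jar sits between the module and the tray, nearer the robot, and the rack is farther out.

Run:
```python
from h import *
f=lambda c:(c[0]/2.1+120,c[1]/2.1+110)
print("mod top")
P=[atz("top",f(c),.064) for c in [(122,143),(250,147),(104,343)]]
for p in P: print(p.round(4))
d=P[0]-P[2];print("yaw left edge",np.arctan2(d[1],d[0]))
d=P[0]-P[1];print("yaw far edge",np.arctan2(-d[0],d[1]))
for a,b in [((146,180),(137,303)),((216,183),(209,305))]:
    A=atz("top",f(a),.064);B=atz("top",f(b),.064);d=A-B;print(A.round(4),B.round(4),np.arctan2(d[1],d[0]))
Q=[atz("top",f(c),.018) for c in [(518,143),(677,114),(725,308),(560,339)]]
for q in Q: print(q.round(4))
print(np.mean(Q,0))
a=cv2.imread("pics/a_top.png")
cv2.imwrite("pics/c_top.png",cv2.resize(a[165:285,160:255],None,fx=5,fy=5,interpolation=cv2.INTER_CUBIC))
```

```text
mod top
[0.6454 0.2816 0.064 ]
[0.6422 0.1526 0.064 ]
[0.447  0.2853 0.064 ]
yaw left edge -0.018609391206646893
yaw far edge -0.024624710790320373
[0.6077 0.2549 0.064 ] [0.4858 0.2559 0.064 ] -0.007517784343359759
[0.6052 0.1848 0.064 ] [0.4846 0.1856 0.064 ] -0.006043737163922684
[ 0.6598 -0.1194  0.018 ]
[ 0.6923 -0.2861  0.018 ]
[ 0.4903 -0.3258  0.018 ]
[ 0.4575 -0.1595  0.018 ]
[ 0.57494931 -0.22270987  0.018     ]
```

View pics/c_top.png

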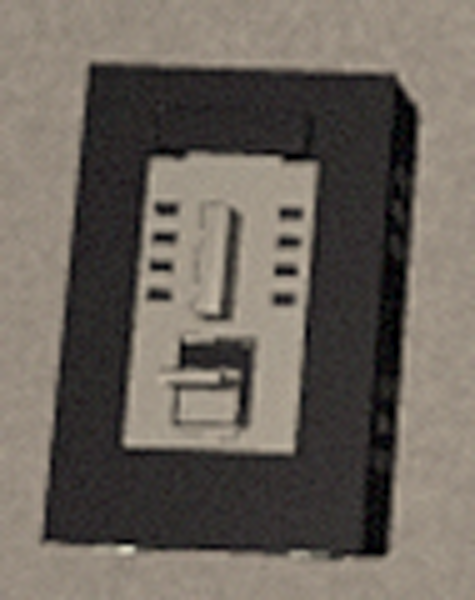

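```bash
cat >> h.py <<'E'
def st():
    s=telemetry.sense();R=Ro.from_quat(s["orientation"]).as_matrix()
    print("t",round(s["time"],2),"p",np.round(s["ee_pos"],4),"yaw",round(np.arctan2(R[1,0],R[0,0]),4),"z",R[:,2].round(4),"F",np.round(s["ft_force"],2),"w",round(s["gripper_width"],4),"j",np.round(s["joints"],2));return s,R
def plan(goal,yaw,n,cl,maxd=.045):
    """ideal rows from current pose to goal (tool down) in n rows"""
    s,R=st();p=np.array(s["ee_pos"]);y0=np.arctan2(R[1,0],R[0,0]);dy=(yaw-y0+np.pi)%(2*np.pi)-np.pi
    Rg=Ro.from_euler("z",yaw).as_matrix()@np.diag([1,-1,-1]);rv=Ro.from_matrix(R.T@Rg).as_rotvec()
    print("dist",np.linalg.norm(goal-p),"dyaw",dy,"rotvec",rv)
    for k in range(n):
        Rk=R@Ro.from_rotvec(rv*k/n).as_matrix();d=Rk.T@(np.array(goal)-p)/n/.08
        print(", ".join(f"{v:.2f}" for v in [*d,*(rv/n/(np.pi/4)),cl]))
E
python3 - <<'E'
from h import *
plan(np.array([.47,.22,.23]),np.pi-.01,19,1)
E
```

```text
t 1.25 p [ 0.2444 -0.5752  0.2313] yaw 0.4018 z [ 0.  0. -1.] F [-0.63  0.49  0.49] w 0.0855 j [-1.27  0.28 -0.03  1.27  0.    1.47]
dist 0.8266030962987215 dyaw 2.72977845684004 rotvec [ 1.06501527e-05 -1.45785450e-05 -2.72977846e+00]
0.34, -0.42, 0.00, 0.00, -0.00, -0.18, 1.00
0.40, -0.37, 0.00, 0.00, -0.00, -0.18, 1.00
0.45, -0.31, 0.00, 0.00, -0.00, -0.18, 1.00
0.49, -0.24, 0.00, 0.00, -0.00, -0.18, 1.00
0.52, -0.17, 0.00, 0.00, -0.00, -0.18, 1.00
0.54, -0.09, 0.00, 0.00, -0.00, -0.18, 1.00
0.54, -0.02, 0.00, 0.00, -0.00, -0.18, 1.00
0.54, 0.06, 0.00, 0.00, -0.00, -0.18, 1.00
0.53, 0.14, 0.00, 0.00, -0.00, -0.18, 1.00
0.50, 0.21, 0.00, 0.00, -0.00, -0.18, 1.00
0.47, 0.28, 0.00, 0.00, -0.00, -0.18, 1.00
0.42, 0.35, 0.00, 0.00, -0.00, -0.18, 1.00
0.37, 0.40, 0.00, 0.00, -0.00, -0.18, 1.00
0.31, 0.45, 0.00, 0.00, -0.00, -0.18, 1.00
0.24, 0.49, 0.00, 0.00, -0.00, -0.18, 1.00
0.17, 0.52, 0.00, 0.00, -0.00, -0.18, 1.00
0.09, 0.54, 0.00, 0.00, -0.00, -0.18, 1.00
0.01, 0.54, 0.00, 0.00, -0.00, -0.18, 1.00
-0.07, 0.54, 0.00, 0.00, -0.00, -0.18, 1.00
```

jog_arm(
  series=[0.34,-0.42,0,0,0,-0.18,1,0.4,-0.37,0,0,0,-0.18,1,0.45,-0.31,0,0,0,-0.18,1,0.49,-0.24,0,0,0,-0.18,1,0.52,-0.17,0,0,0,-0.18,1,0.54,-0.09,0,0,0,-0.18,1,0.54,-0.02,0,0,0,-0.18,1,0.54,0.06,0,0,0,-0.18,1,0.53,0.14,0,0,0,-0.18,1,0.5,0.21,0,0,0,-0.18,1],
)

```text
time: 2.25
ee_pos: [0.3617, -0.1471, 0.2303]
orientation: [0.597, 0.802, -0.001, 0.004]
ft_force: [1.2, -1.1, 0.6]
gripper_width: 0.0002
```

Run:
```python
from h import *
plan(np.array([.47,.22,.23]),np.pi-.01,10,1)
```

```text
t 2.25 p [ 0.3617 -0.1471  0.2303] yaw 1.8621 z [ 0.0059 -0.0064 -1.    ] F [ 1.17 -1.09  0.64] w 0.0002 j [-0.55 -0.16 -0.49  1.23 -0.    0.73]
dist 0.38276190587472825 dyaw 1.2695362331691324 rotvec [-0.00168803  0.00920545 -1.26951264]
0.40, 0.26, -0.00, -0.00, 0.00, -0.16, 1.00
0.36, 0.31, -0.00, -0.00, 0.00, -0.16, 1.00
0.32, 0.35, -0.00, -0.00, 0.00, -0.16, 1.00
0.27, 0.39, -0.00, -0.00, 0.00, -0.16, 1.00
0.22, 0.42, -0.00, -0.00, 0.00, -0.16, 1.00
0.17, 0.45, -0.00, -0.00, 0.00, -0.16, 1.00
0.11, 0.47, 0.00, -0.00, 0.00, -0.16, 1.00
0.05, 0.48, 0.00, -0.00, 0.00, -0.16, 1.00
-0.01, 0.48, 0.00, -0.00, 0.00, -0.16, 1.00
-0.07, 0.47, 0.00, -0.00, 0.00, -0.16, 1.00
```

jog_arm(
  series=[0.4,0.26,0,0,0,-0.16,1,0.36,0.31,0,0,0,-0.16,1,0.32,0.35,0,0,0,-0.16,1,0.27,0.39,0,0,0,-0.16,1,0.22,0.42,0,0,0,-0.16,1,0.17,0.45,0,0,0,-0.16,1,0.11,0.47,0,0,0,-0.16,1,0.05,0.46,0,0,0,-0.16,1,-0.01,0.4,0,0,0,-0.16,1,0,0,0,0,0,0,1],
)

```text
time: 3.25
ee_pos: [0.4546, 0.1959, 0.2321]
orientation: [0.046, 0.999, -0.003, 0.009]
ft_force: [0.1, -1.0, -0.1]
gripper_width: 0.0003
```

Run:
```python
from h import *
st()
cv2.imwrite("pics/d_wrist.png",vision.read_camera("wrist"))
for n in ["module","ledge","tab","thumb_mid","thumb_top","cover","cover_front"]:
    print(n,[(np.round(r["uv"],1).tolist(),round(r["confidence"],2)) for r in vision.place_of(n,"wrist")[:2]])
```

```text
t 3.25 p [0.4546 0.1959 0.2321] yaw 3.0505 z [ 0.0176 -0.0062 -0.9998] F [ 0.06 -1.02 -0.13] w 0.0003 j [ 0.28  0.03 -0.31  1.21 -0.01  0.37]
module [([345.4, 224.7], 0.59)]
ledge [([120.8, 133.1], 0.72), ([347.7, 250.8], 0.33)]
tab [([346.1, 195.9], 0.71)]
thumb_mid [([350.5, 222.7], 0.73)]
thumb_top [([348.9, 227.6], 0.92)]
cover [([349.0, 250.7], 0.6)]
cover_front [([346.9, 195.9], 0.69)]
```

View pics/d_wrist.png

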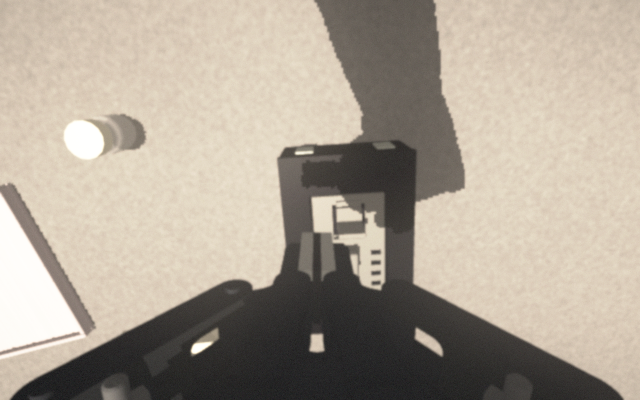

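Run:
```python
from h import *
a=cv2.imread("pics/d_wrist.png")
cv2.imwrite("pics/e_wrist.png",cv2.resize(a[130:300,260:430],None,fx=3.5,fy=3.5,interpolation=cv2.INTER_CUBIC))
p=vision.camera_params("wrist")
for n,u,z in [("cf",(346.9,195.9),.064),("cfc",(312,196),.064),("cfc",(385,191),.064),("tm",(350.5,222.7),.087),("tt",(348.9,227.6),.102)]: print(n,atz("wrist",u,z).round(4))
```

```text
cf [0.485  0.2174 0.064 ]
cfc [0.4818 0.1838 0.064 ]
cfc [0.4837 0.2543 0.064 ]
tm [0.5035 0.2175 0.087 ]
tt [0.5015 0.2149 0.102 ]
```

View pics/e_wrist.png

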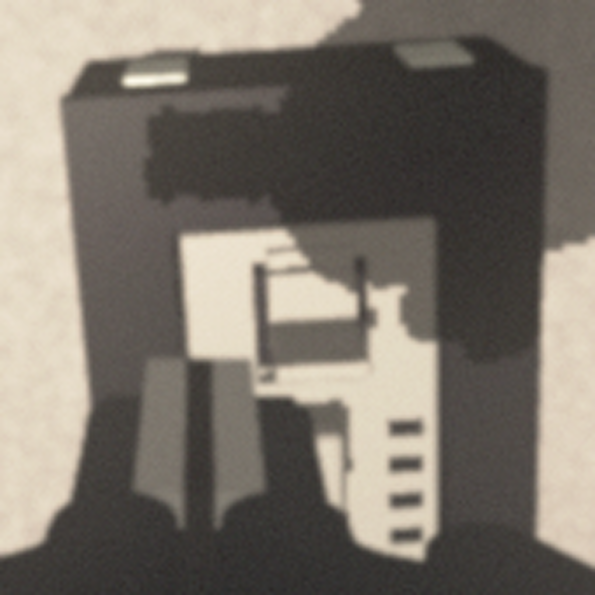

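Run:
```python
from h import *
for u in [(335.7,234.3),(365,234.3),(336.5,221.5),(364,221.5)]: print(atz("wrist",u,.102).round(4),atz("wrist",u,.071).round(4))
for c in [(178,360),(178,375),(240,360),(240,375)]:
    print(atz("top",(160+c[0]/5,165+c[1]/5),.102).round(4))
plan(np.array([.465,.219,.12]),np.pi-.02,4,1)
```

```text
[0.5068 0.2028 0.102 ] [0.5212 0.2032 0.071 ]
[0.5093 0.2285 0.102 ] [0.524  0.2318 0.071 ]
[0.4947 0.2046 0.102 ] [0.5077 0.2051 0.071 ]
[0.4971 0.2284 0.102 ] [0.5103 0.2316 0.071 ]
[0.5171 0.2259 0.102 ]
[0.5112 0.2255 0.102 ]
[0.5174 0.2014 0.102 ]
[0.5115 0.201  0.102 ]
t 3.65 p [0.4534 0.1918 0.232 ] yaw 3.0427 z [ 0.0162 -0.0078 -0.9998] F [0.06 0.25 0.15] w -0.0002 j [ 0.28  0.03 -0.31  1.21 -0.01  0.37]
dist 0.11580973926746196 dyaw 0.07891327770033607 rotvec [-0.00687051  0.01660633 -0.07896349]
-0.02, 0.09, 0.35, -0.00, 0.01, -0.03, 1.00
-0.02, 0.09, 0.35, -0.00, 0.01, -0.03, 1.00
-0.03, 0.09, 0.35, -0.00, 0.01, -0.03, 1.00
-0.03, 0.09, 0.35, -0.00, 0.01, -0.03, 1.00
```

jog_arm(
  series=[-0.06,0.08,0.35,0,0.01,-0.03,1,-0.06,0.08,0.35,0,0.01,-0.03,1,-0.06,0.07,0.35,0,0,-0.03,1,-0.06,0.06,0.35,0,0,-0.02,1,0,0,0.2,0,0,0,1,0,0,0,0,0,0,1],
)

```text
time: 4.25
ee_pos: [0.4786, 0.2095, 0.1031]
orientation: [0.009, 1.0, -0.002, 0.004]
ft_force: [-0.6, -0.0, 0.6]
gripper_width: 0.0001
```

Run:
```python
from h import *
plan(np.array([.480,.2165,.087]),np.pi-.02,2,1)
```

```text
t 4.25 p [0.4786 0.2095 0.1031] yaw 3.1227 z [ 0.0072 -0.005  -1.    ] F [-0.6  -0.03  0.61] w 0.0001 j [ 0.29  0.2  -0.42  0.95 -0.01  0.31]
dist 0.017583095313493113 dyaw -0.0010797888360589702 rotvec [-0.00487678  0.0073009   0.00106197]
-0.01, 0.04, 0.10, -0.00, 0.00, 0.00, 1.00
-0.01, 0.04, 0.10, -0.00, 0.00, 0.00, 1.00
```

jog_arm(
  series=[-0.01,0.04,0.1,0,0,0,1,-0.01,0.04,0.1,0,0,0,1,0,0.01,0,0,0,0,1,0,0,0,0,0,0,1],
)

```text
time: 4.65
ee_pos: [0.4825, 0.2166, 0.0885]
orientation: [0.011, 1.0, -0.002, 0.006]
ft_force: [-0.2, -0.2, 0.3]
gripper_width: 0.0
```

Run:
```python
from h import *
plan(np.array([.485,.2165,.087]),np.pi-.02,2,1)
a=vision.read_camera("scene")
cv2.imwrite("pics/f.png",cv2.resize(a[130:300,350:510],None,fx=3.5,fy=3.5,interpolation=cv2.INTER_CUBIC))
st()
```

```text
t 4.65 p [0.4825 0.2166 0.0885] yaw 3.1202 z [ 0.011  -0.0037 -0.9999] F [-0.21 -0.2   0.27] w 0.0 j [ 0.3   0.22 -0.42  0.92 -0.01  0.32]
dist 0.002933689460743991 dyaw 0.0013767528210673063 rotvec [-0.00350375  0.01112191 -0.00139618]
-0.02, -0.00, 0.01, -0.00, 0.01, -0.00, 1.00
-0.02, -0.00, 0.01, -0.00, 0.01, -0.00, 1.00
t 4.7 p [0.4825 0.2166 0.0886] yaw 3.1202 z [ 0.0111 -0.0038 -0.9999] F [ 0.27 -0.06 -0.3 ] w 0.0001 j [ 0.3   0.22 -0.42  0.92 -0.01  0.32]
```

View pics/f.png

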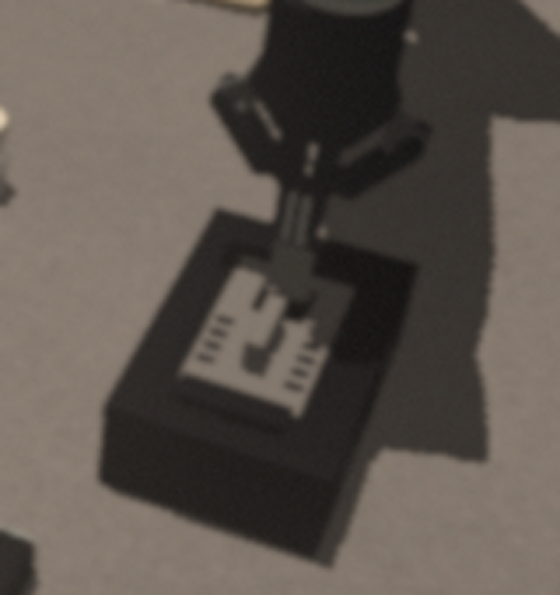

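jog_arm(
  series=[-0.03,0,0,0,0.005,0,1,-0.03,0,0,0,0,0,1,-0.03,0,0,0,0,0,1],
)

```text
time: 5.0
ee_pos: [0.491, 0.2168, 0.0902]
orientation: [0.011, 1.0, -0.001, 0.005]
ft_force: [-1.2, 0.0, -0.4]
gripper_width: 0.0002
```

jog_arm(
  series=[-0.02,0,0,0,0,0,1],
)

```text
time: 5.1
ee_pos: [0.4932, 0.2169, 0.0905]
orientation: [0.011, 1.0, -0.001, 0.005]
ft_force: [-0.4, -0.2, 1.0]
gripper_width: -0.0001
```

jog_arm(
  series=[-0.02,0,0,0,0,0,1],
)

```text
time: 5.2
ee_pos: [0.4951, 0.2168, 0.0906]
orientation: [0.011, 1.0, -0.001, 0.005]
ft_force: [-0.3, -0.4, 1.2]
gripper_width: -0.0001
```

jog_arm(
  series=[-0.015,0,0.02,0,0,0,1],
)

```text
time: 5.3
ee_pos: [0.4968, 0.2169, 0.0893]
orientation: [0.011, 1.0, -0.001, 0.006]
ft_force: [0.3, -0.1, -0.2]
gripper_width: -0.0001
```

jog_arm(
  series=[-0.015,0,0.015,0,0,0,1],
)

```text
time: 5.4
ee_pos: [0.4977, 0.2168, 0.0879]
orientation: [0.011, 1.0, -0.001, 0.005]
ft_force: [-2.9, 0.4, 2.2]
gripper_width: 0.0001
```

jog_arm(
  series=[-0.015,0,0.01,0,0,0,1],
)

```text
time: 5.5
ee_pos: [0.4978, 0.2166, 0.0867]
orientation: [0.011, 1.0, -0.001, 0.004]
ft_force: [-2.9, -0.1, 1.8]
gripper_width: -0.0003
```

jog_arm(
  series=[-0.015,0,0.01,0,0,0,1],
)

```text
time: 5.6
ee_pos: [0.4977, 0.2165, 0.0855]
orientation: [0.011, 1.0, -0.001, 0.002]
ft_force: [-3.7, 0.6, 3.3]
gripper_width: 0.0001
```

jog_arm(
  series=[-0.025,0,-0.01,0,0,0,1],
)

```text
time: 5.7
ee_pos: [0.4979, 0.2163, 0.0854]
orientation: [0.01, 1.0, -0.001, 0.001]
ft_force: [-4.0, 0.6, -0.6]
gripper_width: 0.0
```

jog_arm(
  series=[-0.03,0,0,0,0,0,1],
)

```text
time: 5.8
ee_pos: [0.4992, 0.2163, 0.085]
orientation: [0.01, 1.0, -0.001, -0.001]
ft_force: [-4.3, 0.2, 4.1]
gripper_width: 0.0005
```

jog_arm(
  series=[-0.03,0,0,0,0,0,1],
)

```text
time: 5.9
ee_pos: [0.5007, 0.2162, 0.0848]
orientation: [0.01, 1.0, -0.001, -0.002]
ft_force: [-5.0, 0.5, 2.9]
gripper_width: 0.0
```

jog_arm(
  series=[-0.035,0,-0.01,0,0,0,1],
)

```text
time: 6.0
ee_pos: [0.5017, 0.2161, 0.0847]
orientation: [0.01, 1.0, -0.001, -0.004]
ft_force: [-6.5, 1.4, -1.5]
gripper_width: 0.0001
```

jog_arm(
  series=[-0.035,0,-0.005,0,0,0,1],
)

```text
time: 6.1
ee_pos: [0.5027, 0.2161, 0.0844]
orientation: [0.01, 1.0, -0.001, -0.006]
ft_force: [-5.9, 0.6, 2.3]
gripper_width: -0.0002
```

jog_arm(
  series=[-0.035,0,-0.005,0,0,0,1],
)

```text
time: 6.2
ee_pos: [0.5038, 0.2161, 0.0842]
orientation: [0.009, 1.0, -0.001, -0.008]
ft_force: [-6.4, 0.8, 3.0]
gripper_width: -0.0
```

jog_arm(
  series=[-0.035,0,-0.01,0,0.005,0,1],
)

```text
time: 6.3
ee_pos: [0.5045, 0.216, 0.0841]
orientation: [0.009, 1.0, -0.001, -0.012]
ft_force: [-7.0, 2.1, 0.9]
gripper_width: -0.0002
```

Run:
```python
from h import *
st()
a=vision.read_camera("scene")
cv2.imwrite("pics/g.png",cv2.resize(a[130:300,350:510],None,fx=3.5,fy=3.5,interpolation=cv2.INTER_CUBIC))
st()
```

```text
t 6.3 p [0.5045 0.216  0.0841] yaw 3.123 z [-0.0239 -0.0019 -0.9997] F [-7.    2.06  0.91] w -0.0002 j [ 0.28  0.28 -0.36  0.96  0.    0.3 ]
t 6.35 p [0.5047 0.216  0.084 ] yaw 3.1229 z [-0.0242 -0.0019 -0.9997] F [-6.15  0.65  0.21] w -0.0 j [ 0.28  0.28 -0.36  0.96  0.    0.3 ]
```

View pics/g.png

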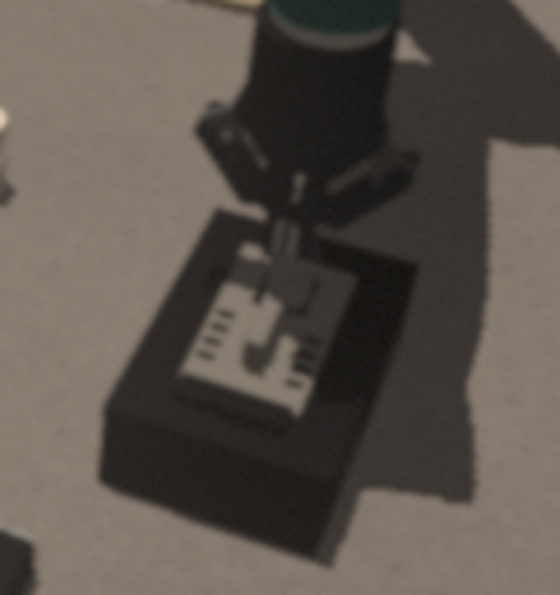

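jog_arm(
  series=[0.05,0,-0.02,0,0,0,1,0.1,0,-0.02,0,-0.005,0,1,0.15,0,-0.02,0,-0.01,0,1,0,0,0,0,0,0,1],
)

```text
time: 6.75
ee_pos: [0.4822, 0.2165, 0.0896]
orientation: [0.01, 1.0, -0.001, -0.003]
ft_force: [-0.0, -0.3, -0.4]
gripper_width: -0.0
```

Run:
```python
from h import *
st()
a=vision.read_camera("scene")
print([(np.round(r["uv"],1).tolist(),round(r["confidence"],2)) for r in vision.place_of("cover_front","scene")[:2]])
b=vision.read_camera("top")
print([(np.round(r["uv"],1).tolist(),round(r["confidence"],2)) for r in vision.place_of("cover_front","top")[:2]])
A=cv2.resize(a[170:270,390:490],None,fx=4,fy=4,interpolation=cv2.INTER_CUBIC)
B=cv2.resize(b[175:275,160:260],None,fx=4,fy=4,interpolation=cv2.INTER_CUBIC)
cv2.imwrite("pics/i.png",np.clip(np.hstack([A,B]).astype(float)*1.4,0,255).astype(np.uint8))
st()
```

```text
t 6.75 p [0.4822 0.2165 0.0896] yaw 3.1224 z [-0.0067 -0.0026 -1.    ] F [-0.01 -0.3  -0.43] w -0.0 j [ 0.3   0.23 -0.41  0.94 -0.    0.32]
[([433.8, 204.7], 0.72), ([345.0, 185.4], 0.43)]
[([201.9, 254.7], 0.72)]
t 6.95 p [0.4841 0.2168 0.0898] yaw 3.1219 z [-0.0058 -0.0019 -1.    ] F [-0.95 -0.48  0.52] w 0.0002 j [ 0.3   0.23 -0.4   0.94 -0.    0.32]
```

View pics/i.png

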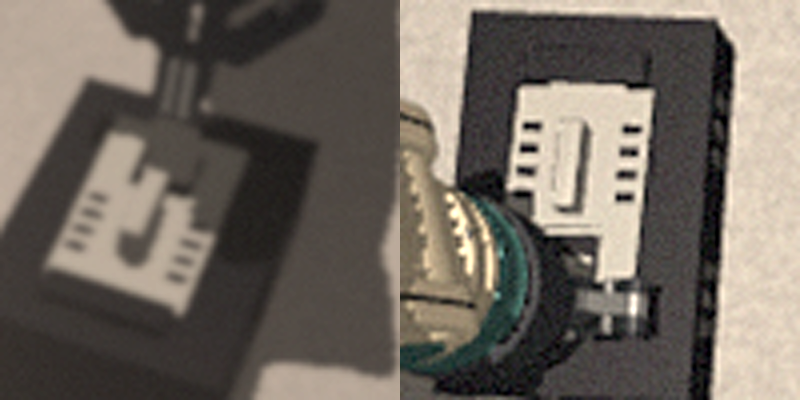

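Run:
```python
from h import *
print(telemetry.sense()["time"])
a=cv2.imread("pics/a_scene.png");b=vision.read_camera("scene")
A=cv2.resize(a[180:280,390:490],None,fx=4,fy=4,interpolation=cv2.INTER_CUBIC)
B=cv2.resize(b[180:280,390:490],None,fx=4,fy=4,interpolation=cv2.INTER_CUBIC)
cv2.imwrite("pics/j.png",np.clip(np.hstack([A,B]).astype(float)*1.4,0,255).astype(np.uint8))
for z in (.064,.075): print([np.round(proj("scene",[.4845,y,z]),1) for y in (.184,.254)])
```

```text
6.95
[array([416.5, 202. ]), array([448.6, 210.9])]
[array([417.1, 198.1]), array([449.4, 206.9])]
```

View pics/j.png

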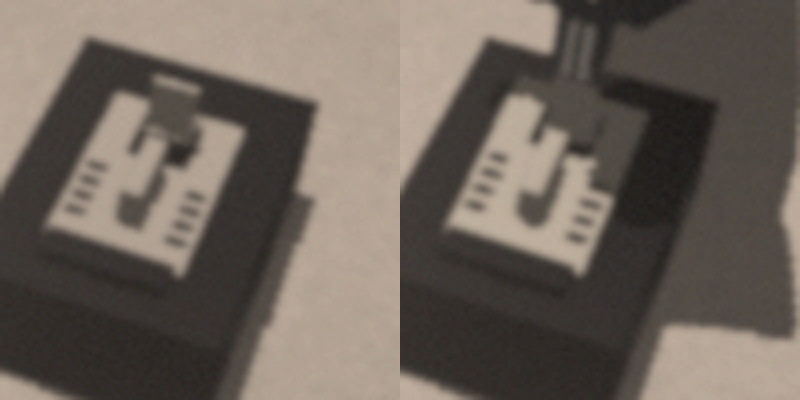

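jog_arm(
  series=[0.05,0,-0.4,0,0,0,1,-0.1,0,-0.5,0,0,0,0,-0.4,0,-0.2,0,0,0,-1,-0.4,0,0,0,0,0,-1,0,0,0,0,0,0,-1,0,0,0,0,0,0,-1],
)

```text
time: 7.6
ee_pos: [0.5562, 0.2149, 0.1798]
orientation: [0.01, 1.0, -0.002, -0.003]
ft_force: [0.3, 0.1, -0.4]
gripper_width: 0.0723
```

Run:
```python
from h import *
s,R=st()
cv2.imwrite("pics/k.png",vision.read_camera("wrist"))
for n in ["cover","cover_front","ledge","thumb_top"]:
    print(n,[(np.round(r["uv"],1).tolist(),round(r["confidence"],2)) for r in vision.place_of(n,"wrist")[:2]])
st()
```

```text
t 7.6 p [0.5562 0.2149 0.1798] yaw 3.1212 z [-0.0052 -0.003  -1.    ] F [ 0.35  0.06 -0.44] w 0.0723 j [ 0.26  0.26 -0.16  1.16 -0.    0.28]
cover [([321.8, 170.8], 0.78), ([321.8, 154.4], 0.3)]
cover_front [([324.7, 91.7], 0.97)]
ledge [([323.8, 244.1], 0.77)]
thumb_top [([325.2, 120.5], 0.82)]
t 7.85 p [0.5543 0.2149 0.1791] yaw 3.1221 z [-0.007  -0.0034 -1.    ] F [ 0.82  0.14 -0.26] w 0.0855 j [ 0.26  0.26 -0.16  1.16 -0.    0.28]
```

View pics/k.png

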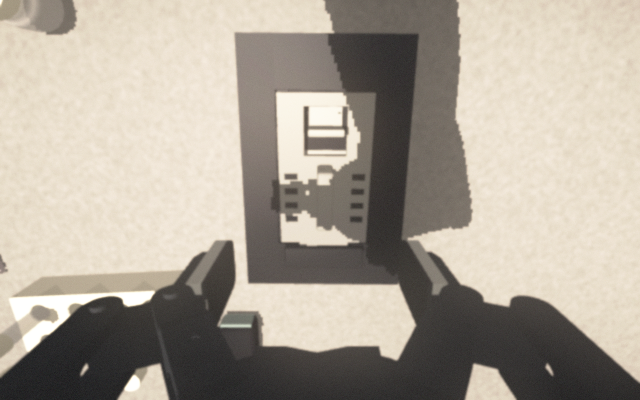

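Run:
```python
from h import *
a=cv2.imread("pics/k.png")
c=a[85:255,265:385]
g=cv2.cvtColor(c,cv2.COLOR_BGR2GRAY);g=cv2.createCLAHE(4,(4,4)).apply(g)
cv2.imwrite("pics/l.png",cv2.resize(g,None,fx=3.5,fy=3.5,interpolation=cv2.INTER_CUBIC))
D=np.array([.0019,0,.0007])
def q(u,z):
    o,d=ray("wrist",u);o=o+D;return (o+d*(z-o[2])/d[2]).round(4)
print("cf",q((324.7,91.7),.075),"corners",q((277,91.5),.075),q((375,92),.075)," far",q((283,245),.064),q((368,246),.064),"ledge",q((323.8,244.1),.066),"tt",q((325.2,120.5),.102))
print("mod corners",q((236,33),.064),q((418,34),.064),q((247,283),.064))
```

```text
cf [0.4846 0.222  0.075 ] corners [0.4838 0.1882 0.075 ] [0.4856 0.2576 0.075 ]  far [0.6076 0.1855 0.064 ] [0.6098 0.2569 0.064 ] ledge [0.6065 0.2198 0.066 ] tt [0.5027 0.2215 0.102 ]
mod corners [0.4434 0.16   0.064 ] [0.4467 0.2888 0.064 ] [0.6429 0.1525 0.064 ]
```

View pics/l.png

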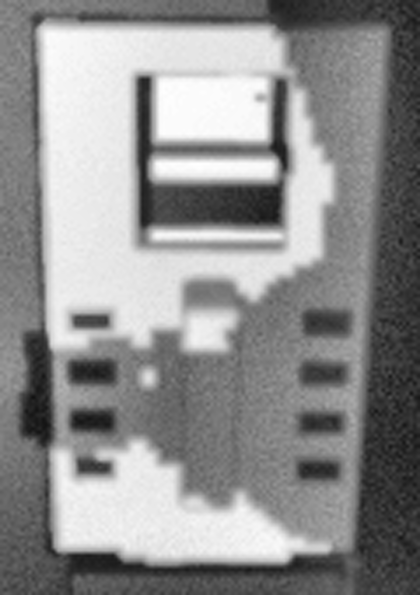

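Run:
```python
from h import *
D=np.array([.0019,0,.0007])
def q(u,z):
    o,d=ray("wrist",u);o=o+D;return (o+d*(z-o[2])/d[2]).round(4)
print(q((317.3,172.7),.0925),q((332.7,172.7),.0925),q((317.3,229),.0885),q((332.7,229),.0885))
# rib in top pic i.png
for c,z in [((557,118),.0885),((580,118),.0885),((555,206),.0925),((580,210),.0925)]:
    print(atz("top",(160+(c[0]-400)/4,175+c[1]/4),z).round(4))
# expected with module model
Rm=Ro.from_euler("z",-.022);
for org in [(.545,.219,0)]:
    def w(m): return np.array(org)+Rm.apply(m)
    def cov(l): # cover local->module
        piv=np.array([.062,0,.060]);return piv+Ro.from_euler("y",.09).apply(np.array(l)+[0,0,.06]-piv)
    for l in [(-.06,0,.004),(-.008,0,.026),(.038,0,.026),(.015,0,.007)]: print(l,w(cov(l)).round(4))
```

```text
[0.5393 0.2157 0.0925] [0.5395 0.2265 0.0925] [0.5835 0.2148 0.0885] [0.5837 0.2264 0.0885]
[0.5847 0.2264 0.0885]
[0.5848 0.2147 0.0885]
[0.5393 0.2236 0.0925]
[0.5374 0.2109 0.0925]
(-0.06, 0, 0.004) [0.4859 0.2203 0.0749]
(-0.008, 0, 0.026) [0.5396 0.2191 0.0922]
(0.038, 0, 0.026) [0.5854 0.2181 0.0881]
(0.015, 0, 0.007) [0.5608 0.2187 0.0712]
```

jog_arm(
  series=[-0.03,0.03,0.3,0,0.055,0,-1,-0.04,0.03,0.3,0,0.055,0,-1,0,0,0.05,0,0,0,-1,0,0,0,0,0,0,-1],
)

```text
time: 8.25
ee_pos: [0.5555, 0.2199, 0.1265]
orientation: [0.009, 0.999, -0.001, -0.048]
ft_force: [0.4, -0.0, 0.4]
gripper_width: 0.0857
```

```bash
cat >> h.py <<'E'
def go(goal,n=1,tilt=0.09,yaw=np.pi-.022):
    s,R=st();Rg=Ro.from_euler("z",yaw).as_matrix()@np.diag([1,-1,-1])@Ro.from_euler("y",tilt).as_matrix()
    print("shift share",(R.T@(np.array(goal)-np.array(s["ee_pos"]))/n/.08).round(3),"turn",(Ro.from_matrix(R.T@Rg).as_rotvec()/n/(np.pi/4)).round(3))
E
python3 - <<'E'
from h import *
go([.560,.2195,.0715],2)
E
```

```text
t 8.25 p [0.5555 0.2199 0.1265] yaw 3.1234 z [-0.0957 -0.0019 -0.9954] F [ 0.41 -0.02  0.39] w 0.0857 j [ 0.26  0.36 -0.14  1.16  0.02  0.27]
shift share [-0.061 -0.001  0.339] turn [-0.003 -0.004  0.002]
```

jog_arm(
  series=[-0.07,0,0.3,0,-0.004,0,-1,-0.06,0,0.25,0,0,0,-1,0,0,0,0,0,0,-1],
)

```text
time: 8.55
ee_pos: [0.5618, 0.2202, 0.0844]
orientation: [0.009, 0.999, -0.001, -0.044]
ft_force: [-0.5, 0.1, -0.2]
gripper_width: 0.0854
```

Run:
```python
from h import *
go([.560,.2195,.0715],1)
```

```text
t 8.55 p [0.5618 0.2202 0.0844] yaw 3.1244 z [-0.087  -0.0013 -0.9962] F [-0.47  0.12 -0.18] w 0.0854 j [ 0.26  0.4  -0.18  1.07  0.02  0.27]
shift share [ 0.009 -0.008  0.162] turn [-0.004  0.004  0.006]
```

jog_arm(
  series=[0.01,-0.005,0.15,0,0,0,-1,0,0,0.01,0,0,0,0.3,0,0,0,0,0,0,0.6],
)

```text
time: 8.85
ee_pos: [0.5603, 0.2203, 0.0745]
orientation: [0.008, 0.999, -0.001, -0.041]
ft_force: [-0.3, -0.2, 0.5]
gripper_width: 0.0591
```

Run:
```python
from h import *
cv2.imwrite("pics/m.png",vision.read_camera("wrist"))
go([.560,.2195,.0715],1)
```

```text
t 8.9 p [0.5601 0.2202 0.0744] yaw 3.125 z [-8.330e-02 -5.000e-04 -9.965e-01] F [ 0.03 -0.08 -0.11] w 0.0517 j [ 0.26  0.41 -0.2   1.05  0.02  0.27]
shift share [-0.002 -0.008  0.036] turn [-0.003  0.008  0.007]
```

View pics/m.png

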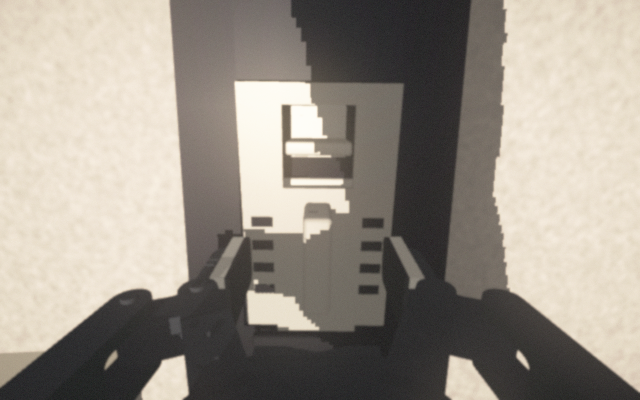

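The rib (columns 304–331) is centred between the fingers (241 and 391), so I close on it.

jog_arm(
  series=[0,0,0.03,0,0.006,0,0.5,0,0,0.01,0,0,0,0.75,0,0,0,0,0,0,1,0,0,0,0,0,0,1,0,0,0,0,0,0,1],
)

```text
time: 9.4
ee_pos: [0.5609, 0.2205, 0.0729]
orientation: [0.008, 0.999, -0.0, -0.043]
ft_force: [0.1, -0.3, -0.7]
gripper_width: 0.0106
```

Run:
```python
from h import *
st()
```

```text
t 9.4 p [0.5609 0.2205 0.0729] yaw 3.1252 z [-8.570e-02  3.000e-04 -9.963e-01] F [ 0.1  -0.27 -0.69] w 0.0106 j [ 0.26  0.41 -0.19  1.05  0.02  0.27]
```

jog_arm(
  series=[0.03,0,0,0,0,0,1,0.03,0,0,0,0,0,1],
)

```text
time: 9.6
ee_pos: [0.5567, 0.2206, 0.0733]
orientation: [0.008, 0.999, -0.0, -0.042]
ft_force: [0.7, -0.2, -0.7]
gripper_width: 0.0108
```

jog_arm(
  series=[0.03,0,0,0,0,0,1,0.03,0,0,0,0,0,1],
)

```text
time: 9.8
ee_pos: [0.5518, 0.2207, 0.0738]
orientation: [0.008, 0.999, -0.0, -0.042]
ft_force: [1.1, -0.4, -0.0]
gripper_width: 0.0104
```

jog_arm(
  series=[0.025,0,0,0,0,0,1,0,0,0,0,0,0,1],
)

```text
time: 10.0
ee_pos: [0.549, 0.2208, 0.0741]
orientation: [0.008, 0.999, -0.0, -0.042]
ft_force: [-0.3, 0.5, -0.0]
gripper_width: 0.0107
```

Run:
```python
from h import *
a=vision.read_camera("scene");b=vision.read_camera("wrist")
A=cv2.resize(a[180:280,390:490],None,fx=4,fy=4,interpolation=cv2.INTER_CUBIC)
B=cv2.resize(b[50:350,170:470],(400,400))
cv2.imwrite("pics/n.png",np.clip(np.hstack([A,B]).astype(float)*1.3,0,255).astype(np.uint8))
st()
```

```text
t 10.1 p [0.5491 0.2207 0.074 ] yaw 3.125 z [-8.450e-02  5.000e-04 -9.964e-01] F [-0.74  0.63 -0.06] w 0.0106 j [ 0.26  0.39 -0.22  1.04  0.02  0.28]
```

View pics/n.png

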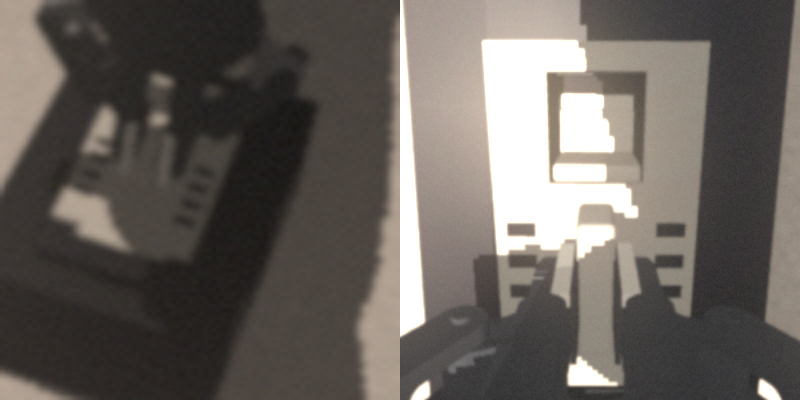

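jog_arm(
  series=[0.004,0,-0.05,0,0,0,1],
)

```text
time: 10.2
ee_pos: [0.5483, 0.2206, 0.0774]
orientation: [0.008, 0.999, -0.0, -0.043]
ft_force: [0.2, -0.6, -0.9]
gripper_width: 0.0103
```

jog_arm(
  series=[0.004,0,-0.05,0,0,0,1],
)

```text
time: 10.3
ee_pos: [0.548, 0.2205, 0.0814]
orientation: [0.008, 0.999, -0.0, -0.044]
ft_force: [0.3, 0.2, -0.7]
gripper_width: 0.0103
```

jog_arm(
  series=[0.008,0,-0.1,0,0,0,1,0.008,0,-0.1,0,0,0,1],
)

```text
time: 10.5
ee_pos: [0.5474, 0.2203, 0.0979]
orientation: [0.008, 0.999, -0.001, -0.044]
ft_force: [0.3, -0.2, -2.0]
gripper_width: 0.0103
```

jog_arm(
  series=[0.03,0,-0.3,0,0,0,1,0.03,0,-0.4,0,0,0,1,0.03,0,-0.4,0,-0.03,0,1,0.02,0,-0.2,0,-0.03,0,1,0,0,0,0,-0.02,0,1],
)

```text
time: 11.0
ee_pos: [0.5486, 0.2205, 0.2091]
orientation: [0.009, 1.0, -0.001, -0.011]
ft_force: [0.3, -0.8, -2.2]
gripper_width: 0.0107
```

Run:
```python
from h import *
plan(np.array([.56,-.223,.2]),np.pi+.195,10,1)
b=vision.read_camera("scene");cv2.imwrite("pics/o.png",b)
```

```text
t 11.0 p [0.5486 0.2205 0.2091] yaw 3.1245 z [-0.0211 -0.0012 -0.9998] F [ 0.3  -0.79 -2.18] w 0.0107 j [ 0.27  0.24 -0.12  1.23  0.    0.29]
dist 0.44377985603400516 dyaw 0.21209572240943553 rotvec [ 0.0006786  -0.02115792 -0.21207136]
-0.02, -0.55, 0.01, 0.00, -0.00, -0.03, 1.00
-0.01, -0.55, 0.01, 0.00, -0.00, -0.03, 1.00
-0.00, -0.55, 0.01, 0.00, -0.00, -0.03, 1.00
0.01, -0.55, 0.01, 0.00, -0.00, -0.03, 1.00
0.02, -0.55, 0.01, 0.00, -0.00, -0.03, 1.00
0.04, -0.55, 0.01, 0.00, -0.00, -0.03, 1.00
0.05, -0.55, 0.01, 0.00, -0.00, -0.03, 1.00
0.06, -0.55, 0.01, 0.00, -0.00, -0.03, 1.00
0.07, -0.55, 0.01, 0.00, -0.00, -0.03, 1.00
0.08, -0.55, 0.01, 0.00, -0.00, -0.03, 1.00
```

View pics/o.png

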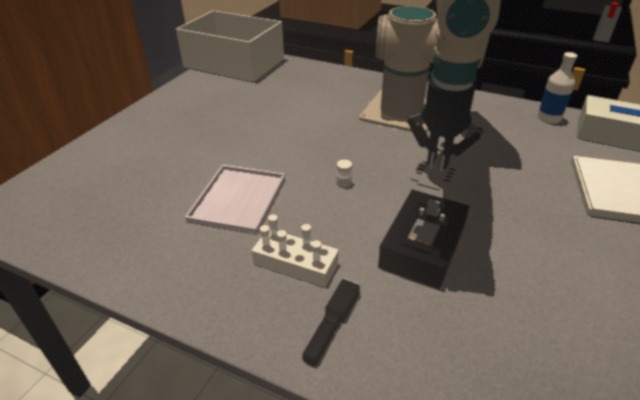

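jog_arm(
  series=[-0.04,-0.3,0,0,-0.01,-0.02,1,-0.06,-0.45,0,0,-0.01,-0.03,1,-0.06,-0.5,0,0,0,-0.03,1,-0.05,-0.5,0,0,0,-0.03,1,-0.04,-0.5,0,0,0,-0.03,1,-0.03,-0.5,0,0,0,-0.03,1,-0.01,-0.5,0,0,0,-0.03,1,0,-0.5,0,0,0,-0.03,1,0.02,-0.45,0,0,0,-0.03,1,0.02,-0.4,0,0,0,-0.03,1],
)

```text
time: 12.05
ee_pos: [0.5894, -0.1521, 0.1863]
orientation: [-0.115, 0.993, 0.004, -0.017]
ft_force: [-0.1, 0.1, -1.2]
gripper_width: 0.0108
```

Run:
```python
from h import *
go([.590,-.2195,.12],3,0,np.pi+.195)
```

```text
t 12.05 p [ 0.5894 -0.1521  0.1863] yaw -2.9108 z [-0.035   0.0037 -0.9994] F [-0.08  0.11 -1.18] w 0.0108 j [-0.35  0.3  -0.1   1.21 -0.01 -0.58]
shift share [ 0.053 -0.277  0.275] turn [ 0.005 -0.014  0.015]
```

jog_arm(
  series=[0.05,-0.27,0.1,0.005,-0.014,0.015,1,0.05,-0.25,0.2,0.005,-0.014,0.015,1,0.02,-0.2,0.2,0,-0.014,0.015,1,0,0,0.1,0,0,0,1,0,0,0,0,0,0,1],
)

```text
time: 12.55
ee_pos: [0.5858, -0.2151, 0.1256]
orientation: [-0.094, 0.996, 0.005, -0.006]
ft_force: [-0.1, 0.0, -1.8]
gripper_width: 0.0105
```

Run:
```python
from h import *
go([.590,-.2195,.06],1,0,np.pi+.195)
a=vision.read_camera("scene");b=vision.read_camera("wrist");c=vision.read_camera("top")
A=cv2.resize(a[100:260,150:350],None,fx=2,fy=2);B=cv2.resize(b,None,fx=.625,fy=.625);C=cv2.resize(c[120:300,340:520],(320,320))
cv2.imwrite("pics/p.png",np.hstack([A,C]));cv2.imwrite("pics/q.png",b)
```

```text
t 12.55 p [ 0.5858 -0.2151  0.1256] yaw -2.954 z [-0.013   0.0086 -0.9999] F [-0.14  0.02 -1.76] w 0.0105 j [-0.46  0.36 -0.15  1.08  0.   -0.64]
shift share [-0.051 -0.072  0.819] turn [ 0.014 -0.014 -0.01 ]
```

View pics/p.png

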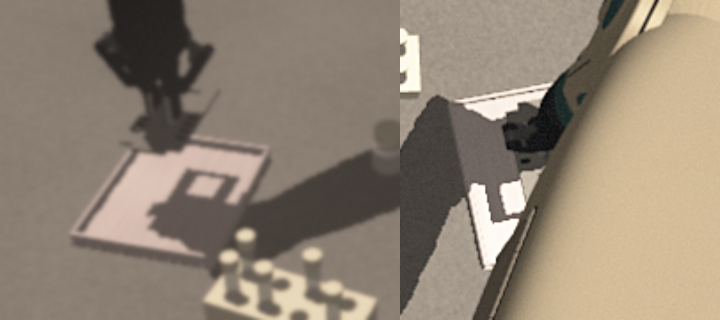

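View pics/q.png

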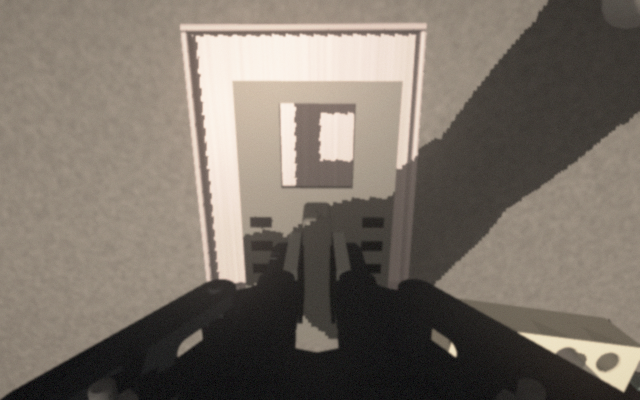

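jog_arm(
  series=[-0.02,-0.02,0.25,0.005,-0.005,-0.005,1,-0.01,-0.02,0.3,0.005,-0.005,-0.005,1,-0.01,-0.02,0.3,0.004,-0.004,0,1,-0.01,-0.01,0.15,0,0,0,1,0,0,0.05,0,0,0,1,0,0,0,0,0,0,1],
)

```text
time: 13.3
ee_pos: [0.6004, -0.2176, 0.05]
orientation: [-0.102, 0.995, -0.005, 0.008]
ft_force: [-0.4, 0.4, -2.1]
gripper_width: 0.0107
```

Run:
```python
from h import *
go([.590,-.2195,.0145],1,0,np.pi+.195)
a=vision.read_camera("scene");b=vision.read_camera("wrist")
A=cv2.resize(a[130:250,170:310],None,fx=2.8,fy=2.8);B=cv2.resize(b[30:330,150:490],(381,336))
cv2.imwrite("pics/r.png",np.hstack([A,B]))
```

```text
t 13.3 p [ 0.6004 -0.2176  0.05  ] yaw -2.9368 z [ 0.0176 -0.0079 -0.9998] F [-0.42  0.39 -2.1 ] w 0.0107 j [-0.45  0.43 -0.22  0.9   0.   -0.65]
shift share [0.139 0.008 0.441] turn [-0.014  0.02   0.012]
```

View pics/r.png

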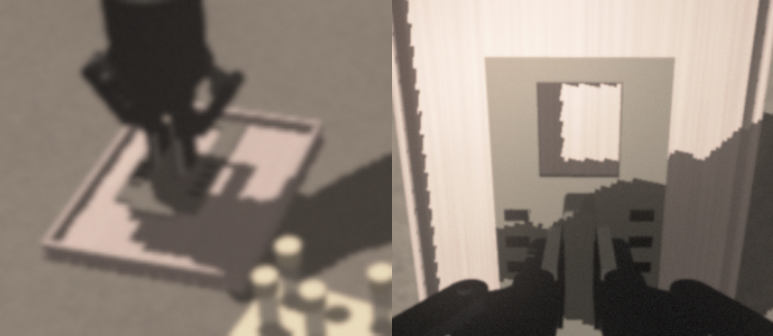

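jog_arm(
  series=[0.07,0,0.15,-0.007,0.01,0.006,1,0.05,0,0.12,-0.007,0.01,0.006,1,0,0,0.05,0,0,0,1,0,0,0,0,0,0,1],
)

```text
time: 13.8
ee_pos: [0.593, -0.2215, 0.0258]
orientation: [-0.097, 0.995, -0.001, 0.002]
ft_force: [-0.7, 0.2, -1.0]
gripper_width: 0.0105
```

Run:
```python
from h import *
go([.590,-.2195,.0145],1,0,np.pi+.195)
```

```text
t 13.8 p [ 0.593  -0.2215  0.0258] yaw -2.9476 z [ 0.0043 -0.0026 -1.    ] F [-0.75  0.23 -1.05] w 0.0105 j [-0.46  0.46 -0.24  0.87 -0.   -0.65]
shift share [0.033 0.032 0.141] turn [-0.004  0.005 -0.001]
```

jog_arm(
  series=[0.01,0,0.05,-0.004,0.005,0,1,0,0,0.04,0,0,0,1],
)

```text
time: 14.0
ee_pos: [0.5925, -0.222, 0.0184]
orientation: [-0.097, 0.995, -0.0, 0.0]
ft_force: [-0.7, 0.7, -1.2]
gripper_width: 0.0105
```

jog_arm(
  series=[0,0,0.03,0,0,0,1],
)

```text
time: 14.1
ee_pos: [0.5926, -0.2221, 0.0157]
orientation: [-0.097, 0.995, -0.0, 0.0]
ft_force: [0.7, -0.3, -1.6]
gripper_width: 0.0105
```

jog_arm(
  series=[0,0,0.025,0,0,0,1],
)

```text
time: 14.2
ee_pos: [0.5926, -0.2221, 0.0135]
orientation: [-0.097, 0.995, -0.0, 0.0]
ft_force: [-0.2, 0.1, -1.8]
gripper_width: 0.0106
```

jog_arm(
  series=[0,0,0.015,0,0,0,1],
)

```text
time: 14.3
ee_pos: [0.5924, -0.2222, 0.0128]
orientation: [-0.097, 0.995, -0.0, -0.0]
ft_force: [-4.7, 1.6, 8.5]
gripper_width: 0.0108
```

jog_arm(
  series=[0,0,0.015,0,0,0,1],
)

```text
time: 14.4
ee_pos: [0.5925, -0.2222, 0.0129]
orientation: [-0.097, 0.995, -0.0, -0.0]
ft_force: [-5.0, 1.3, 7.6]
gripper_width: 0.0104
```

jog_arm(
  series=[0,0,-0.01,0,0,0,0.6,0,0,-0.01,0,0,0,0.2,0,0,-0.01,0,0,0,-0.3,0,0,0,0,0,0,-0.6,0,0,0,0,0,0,-0.6],
)

```text
time: 14.9
ee_pos: [0.5942, -0.2228, 0.0169]
orientation: [-0.097, 0.995, -0.001, 0.002]
ft_force: [-0.5, -0.2, -0.7]
gripper_width: 0.0682
```

jog_arm(
  series=[0,0,-0.1,0,0,0,-0.6,0,0,-0.3,0,0,0,-0.6,0,0,-0.5,0,0,0,-0.6,0,0,-0.5,0,0,0,-0.6,0,0,-0.4,0,0,0,-0.6,0,0,0,0,0,0,-0.6],
)

```text
time: 15.5
ee_pos: [0.5923, -0.2218, 0.1662]
orientation: [-0.097, 0.995, 0.0, -0.0]
ft_force: [0.3, -0.7, 0.8]
gripper_width: 0.0682
```

Run:
```python
from h import *
st()
a=vision.read_camera("scene");b=vision.read_camera("wrist")
for n in ["cover","cover_front","tray"]:
  print(n,[(np.round(atz("wrist",r["uv"],.007),4),round(r["confidence"],2)) for r in vision.place_of(n,"wrist")[:1]])
A=cv2.resize(a[130:300,180:380],None,fx=2,fy=2);B=cv2.resize(b,(400,250));B=np.vstack([B,np.zeros((90,400,3),np.uint8)])
cv2.imwrite("pics/s.png",np.hstack([A,B]));st()
```

```text
t 15.5 p [ 0.5923 -0.2218  0.1662] yaw -2.9476 z [-7.e-04 -0.e+00 -1.e+00] F [ 0.28 -0.74  0.8 ] w 0.0682 j [-0.46  0.33 -0.1   1.15 -0.   -0.65]
cover [(array([ 0.5726, -0.2236,  0.007 ]), 0.89)]
cover_front [(array([ 0.514, -0.234,  0.007]), 0.67)]
tray [(array([ 0.5673, -0.2222,  0.007 ]), 0.85)]
t 15.75 p [ 0.5875 -0.2194  0.1579] yaw -2.9476 z [-0.0134  0.0063 -0.9999] F [-0.16 -0.    0.42] w 0.0681 j [-0.46  0.34 -0.11  1.14 -0.   -0.65]
```

View pics/s.png

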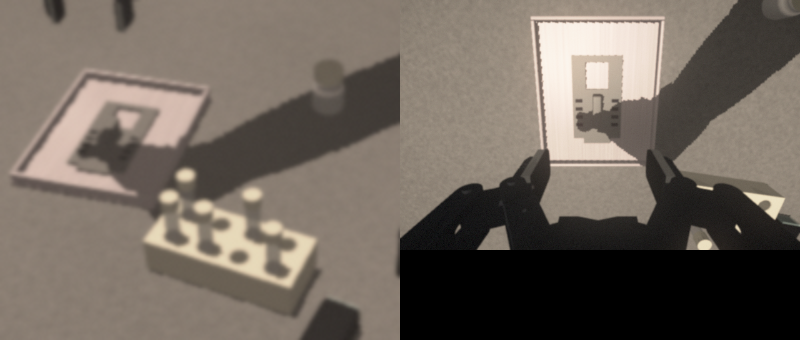

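The cover lies flat inside the tray, let go, with the jar and rack where they were. I hand in.

jog_arm(
  series=[0,0,-0.1,0,0,0,-0.6,0,0,0,0,0,0,-0.6],
)

```text
time: 15.95
ee_pos: [0.5856, -0.2185, 0.1632]
orientation: [-0.097, 0.995, 0.005, -0.009]
ft_force: [-0.4, 0.4, 0.2]
gripper_width: 0.0681
```

Run:
```python
from h import *
st();print(bot.hand_in())
```

```text
t 15.95 p [ 0.5856 -0.2185  0.1632] yaw -2.9476 z [-0.0189  0.009  -0.9998] F [-0.36  0.35  0.17] w 0.0681 j [-0.46  0.33 -0.1   1.16 -0.   -0.65]
the job is handed in; nothing more can be done
None
```

The cover is off the battery bay and lying rib up in the tray. I handed the job in at about 16 s of the 58 s allowed; it gives no verdict.

- **Tab:** The plate's face met the closed fingers with the TCP at x ≈ 0.498 m. I pushed it about 7 mm, with at most about 7 N measured along the push. The scene picture showed the tab end up by about 3.5 px, which matches the expected 11 mm. I then backed off.
- **Cover removal:** I gripped the rib at the cover's lean, drew the cover 12 mm along that lean and lifted it. The measured force stayed at about 2 N or less.
- **Placing:** I lowered it with a light touchdown of about 9 N, opened the fingers and withdrew.

**Last checks:** The networks put the cover's middle about 6 mm from the tray's middle, and the pictures showed it flat inside the walls. The fingers were clear, with about 0 N on the wrist. The jar and rack looked unmoved in the last picture, and the scanner showed only in part.

**Disagreements:** Sideways estimates of the module differed by up to about 5 mm between cameras. The rib itself was centred between the fingers before I closed on it.

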